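Close the specimen holder: find the keyways, push the collar home and hold it

TASK

Close the specimen holder: pick up the loose knurled collar, set it open end down and level over the holder's tube, and turn it until the keyways hidden inside it drop over the tube's three pins. Then push it fully home on its seat against the spring, and finish while still holding it pushed home in the gripper, so that a colleague can do up the lock screw. Leave the specimen in the holder and the other things on the desk where they are.

Things in the scene. Friction and masses are not known exactly. Their poses are not given: they have to be found in the camera images.
- collar: loose collar: bare aluminium cap 56 mm across, 28 mm tall, diamond-knurled round its side, standing open end down on the desk, its closed end with a 22 mm round window up; 0.08 to 0.17 kg. Origin: centre of its lower edge, z up along its axis. Bore 40.2 mm across, mouth chamfered, 24 mm deep to the underside of the lip round the window
- collar_keys (a point): point on the collar's axis 6 mm above its lower edge, at the height of three keyways in the bore wall: 9 mm wide, 13 mm long, open at the lower edge, at 0, 120 and 240 degrees about z from the collar's own +x. They are blind: nothing outside marks them
- collar_grip (a point): point on the collar's axis 10 mm above its lower edge: keep the fingertips at this height or up to 5 mm higher when gripping from above (any direction round it), so that they clear the holder when the collar is home
- holder: specimen holder, fixed: dark steel round foot 96 mm across and 14 mm high, on it a boss 72 mm across and 24 mm high with a small lock screw in its side (not for the robot). Origin: centre of the foot's underside, on the desk; z up. The boss has a round recess in its top, 61 mm across, 4 mm deep
- seat (a point): centre of the recess floor, 20 mm above the desk: the seat for the collar's lower edge when the collar is home; the recess rim is 4 mm higher
- tube_rim (a point): centre of the rim of the steel tube that rises from the seat: 38 mm across, rim chamfered, 40 mm above the desk. Three radial pins 5 mm thick stand 5 mm out of the tube, 120 degrees apart, tops 31 mm above the desk. A collar not lined up with them rests level on the pins, 11 mm above home, and turns there
- pin_plane (a point): point on the tube's axis at the height of the pin tops, 31 mm above the desk. The pins' angle differs at each start, has nothing to do with the holder's axes and is not reported: see it, or press lightly and turn until the collar drops. 120 degrees of turn covers every case; it drops within about 5 degrees of true
- specimen: resin-mounted metal specimen, 30 mm across, 16 mm tall, already standing in the tube on the spring seat. Origin: centre of its underside, 31 mm above the desk while the spring is free; its top is then 47 mm above the desk, 7 mm above the tube's rim
- spring_seat (a joint): how far the spring seat under the specimen is pushed down, m: 0 free, about 0.003 with the collar home. The collar's lip meets the specimen 3 mm before home; from there the spring pushes back with 3.5 N, growing to 7.5 N at home, so a collar let go rises 3 mm again
- loupe: bystander: black stand loupe, 37 mm across, 39 mm tall; origin at the centre of its underside
- canister: bystander: dark screw canister, 41 mm across, 58 mm tall; origin at the centre of its underside
- dish: bystander: glass dish, 70 mm across, 14 mm tall; origin at the centre of its underside
Mind the look-alikes: they are no part of the job. Several things have the shape of the holder; the one meant has the colours described above. Of the things that look like the collar, take the one that is nearest to the robot's base at the start.

How it is judged (in metres and radians):
On the way:
1. the collar is set level over the tube (horizontal distance between collar and holder below 0.004 m and z of collar in the frame of holder below 0.036 m and angle between collar's own z axis and vertical below 0.09 rad), for 0.2 s.
At the end, for the whole second after the job is handed in: The collar is home over the pins: lower edge within 1.3 mm of the seat, centred within 3 mm, tilted under 3.4 degrees, still; the specimen is in the tube, its spring seat pushed down over 1.6 mm; the fingers still hold the collar (over 3 N), all through the last second (z of collar in the frame of holder between 0.018 and 0.0213 m and horizontal distance between collar and holder below 0.003 m and angle between collar's own z axis and vertical below 0.06 rad and value of joint spring_seat above 0.0016 m and horizontal distance between specimen and holder below 0.004 m and contact force between the fingers and collar above 3 N and linear speed of collar below 0.01 m/s and angular speed of collar below 0.1 rad/s); the arm keeps its last pose, push and grip.
It fails at once if the specimen is knocked or lifted out of the tube (horizontal distance between specimen and holder above 0.008 m or z of specimen in the frame of holder above 0.038 m).
It fails at once if a bystander (loupe, canister, dish) is pushed more than 30 mm (distance of any of loupe, canister, dish from where it was at the start of the episode above 0.03 m).
It also fails if it takes over 64 s, if anything falls off the work surface, if the arm or the gripper's body presses on something with over 40 N, if the wrist force passes 120 N, or if a joint passes its speed limit or range.

ROBOT

A 6-joint arm with a two-finger parallel gripper is mounted at the origin on a cart in front of the work surface, level with it; the furniture and walls round the work are solid. World frame = base frame: x ahead of the robot, y to its left, z up, the work surface at z = 0. Lengths are in mm, angles in rad, forces in N, time in s.
With the tool pointing down it reaches from about 275 to 750 mm from the base axis. Payload 10.2 kg.
Tool frame: the origin (TCP) lies on the centre line of the jaws, within the pads' length; the fingertips stand 19 mm ahead of it and the grasp point (between the pads) is the TCP; z points along the fingers, y is the line along which they close (so a half turn about z gives the same grasp; the last joint's range is limited). The gripper opens to 85 mm and grips with 20 to 120 N. Pads are 22 mm wide; open, the fingers measure 114 mm over their backs; the gripper's body (76 mm by 85 mm) begins 54 mm behind the grasp point. The pads swing forward as they close: fully open they stand 13 mm farther back than shut.
Start: joints at [0.94, 0.313, 1.498, -0, 1.331, -0.223], TCP at [208.223, 481.949, 250.294] pointing down, gripper open.
Joint ranges: [-2.94, 2.94], [-0.97, 2.17], [0.19, 2.56], [-1.23, 4.37], [0.02, 3.11], [-2.88, 2.88]. Speed limits (rad/s): [2.39, 2.39, 3.01, 3.14, 3.14, 3.14].

INTERFACE

Orientations are given as a unit quaternion [w, x, y, z].
In Python, from rig import sense, capture, finish_job, regions_of, mark_of gives the robot as it stands.
- The arm moves only by the tool jog_arm, never from a script. Its argument "series" is text: rows parted by semicolons, each of 7 numbers parted by spaces: the shift along the tool's x, y, z in units of 0.4 m (1.0 is 0.4 m), then the turn, a rotation vector about the tool's x, y, z in units of pi/2 rad (1.0 is pi/2 rad), then the opening, from -1 (shut) to 1 (fully open). A call has 1 to 20 rows; each row is the pose to reach, as a shift and turn from the pose commanded when the call began, along the tool's axes at that moment; what a row does not reach only later rows make up. A row lasts 1/8 s, in which the tool goes at most 62.5 mm and 10.7 degrees, less where a joint would pass 70% of its speed; a pose out of reach is approached as far as the arm can. A call with a number of a shift or a turn outside -1 to 1 is refused whole. A call with a gripper value outside its range is refused whole. The fingers move at their own pace and stop on an object; "grip_force" is the grip in N (left out, the last holds). Time passes only in rows, so rows that repeat a pose let the fingers close. It gives the time, the measured TCP pose, the force, the opening and the grip force at its end, in the units of the state.
- sense(): the state, without advancing time (a new reading comes with each control period).
- capture(name): name is "scene" or "side" or "wrist"; returns a dict with "img" (400x640x3 uint8, red, green, blue), "intrinsics" (3x3 intrinsics, pixels), "dist_coeffs" ([k1, k2, p1, p2, k3] as OpenCV has them; the pictures are not rectified), "R" (3x3) and "t" (3): a world point X has camera coordinates R X + t. Camera axes: x right, y down, z forward; pixel columns grow to the right and rows downward; lengths in mm; the calibration is good to about 2 mm. A picture is of the moment at which its call begins. There is no depth.
- finish_job(): hands the job in; it is judged then, once.
Trained networks look in a picture, given as the dict that the camera call returned (one of the last four; its "shot" number tells which), for a name from the list of things; names that differ only in an ending like _2 or _b are one class to them, and where a whole thing is asked for, a point or a joint stands for the part that bears it (a point fixed in the world has none). Each returns a list of dicts, best first, with "confidence" (0 to 1); they miss things now and then, are a little off and sometimes report something else, mostly with a low value. They report only what shows in the picture. A call takes as long as a camera call. They do not tell look-alikes from the thing itself.
- regions_of(label, picture): "region" (400x640 bool, what is visible of it) and "point" ([row, column] in pixels, amid what is visible of it).
- mark_of(label, picture): "point" ([row, column] in pixels: a listed point, or the origin of a listed thing).
The state is a dict: "time_s": time; "joints": joint angles; "dq": joint speeds; "tau": joint torques, N m; "eef_pos": TCP position; "ee_rot": TCP orientation; "force": force on the tool from outside, world axes, zero at the start; "wrist_torque": the same for the moment, N m; "grip_width": opening from 0.0 (shut) to 1.0 (fully open); "grip_force": force on a finger pad.
Only numpy, scipy, OpenCV 4.12 (cv2) and the standard library are available. Lean on these libraries where they do the work, as an engineer would, in place of code of your own. Each camera call takes 0.05 s, during which the arm holds its last target. There are 200 camera calls.

## Working session

There is one attempt and no reset: what is moved stays moved. The work goes in short steps, Python scripts to look and compute and a tool call to move; the robot and the scene stay as the last step left them, time stands still between calls to the robot, and variables do not carry over. Pictures are saved under pics/ and viewed, at most 10 in all, crops included, and the job is handed in when it is done.

Besides the shell and the picture viewer there is one more tool, called after ">>>" as name(argument=value, ...) on one line, values as JSON. jog_arm: Moves the arm, as the interface text tells. Shifts and turns lie within -1 to 1; 1 stands for 0.4 m of shift or pi/2 rad of turn. Its arguments: {"type":"object","properties":{"series":{"type":"string"},"grip_force":{"type":"number"}},"required":["series"]}

```bash
mkdir -p pics; ls; cat > h.py <<'E'
import numpy as np, cv2
from rig import *
def save(c,n): cv2.imwrite('pics/'+n+'.png',cv2.cvtColor(c['img'],cv2.COLOR_RGB2BGR))
def ray(c,rc):
    K=np.array(c['intrinsics'],float);d=np.array(c['dist_coeffs'],float)
    p=cv2.undistortPoints(np.array([[[rc[1],rc[0]]]],float),K,d)[0,0]
    R=np.array(c['R']);t=np.array(c['t']).ravel()
    v=R.T@np.array([p[0],p[1],1]);return -R.T@t,v/np.linalg.norm(v)
def atz(c,rc,z):
    o,v=ray(c,rc);return o+v*(z-o[2])/v[2]
def tri(*a):
    A=0;b=0
    for c,rc in a:
        o,v=ray(c,rc);P=np.eye(3)-np.outer(v,v);A=A+P;b=b+P@o
    X=np.linalg.solve(A,b)
    return X,[np.linalg.norm(np.cross(X-ray(c,rc)[0],ray(c,rc)[1])) for c,rc in a]
def proj(c,X):
    R=np.array(c['R']);t=np.array(c['t'],float).ravel()
    p=cv2.projectPoints(np.array(X,float).reshape(-1,1,3),cv2.Rodrigues(R)[0],t,np.array(c['intrinsics'],float),np.array(c['dist_coeffs'],float))[0]
    return p.reshape(-1,2)
E
cat > a.py <<'E'
from h import *
s=sense();print(s['time_s'],s['eef_pos'],s['ee_rot'],s['grip_width'])
C={n:capture(n) for n in('scene','side','wrist')}
for n,c in C.items():
    save(c,n+'0')
    for l,z in(('collar',0),('collar_grip',10),('holder',0),('tube_rim',40),('loupe',0),('canister',0),('dish',0)):
        print(n,l,[(np.round(m['point']).tolist(),round(m['confidence'],2),np.round(atz(c,m['point'],z)[:2]).tolist()) for m in mark_of(l,c)])
im=np.vstack([C['scene']['img'],C['side']['img']]);cv2.imwrite('pics/both.png',cv2.resize(im,(480*1,600))[:,:,::-1])
E
python3 a.py
```

```text
pics
0.0 [208.08589678 481.75299935 249.71931316] [-2.64240729e-04  2.02484432e-01  9.79285265e-01 -5.95485061e-04] 1.000636161799675
scene collar [([324.0, 411.0], 0.92, [374.0, -540.0]), ([215.0, 300.0], 0.88, [525.0, -118.0]), ([152.0, 284.0], 0.69, [723.0, 80.0])]
scene collar_grip [([215.0, 305.0], 0.7, [525.0, -135.0]), ([321.0, 411.0], 0.67, [376.0, -538.0])]
scene holder [([237.0, 271.0], 0.75, [416.0, -97.0]), ([186.0, 236.0], 0.57, [522.0, 111.0])]
scene tube_rim [([183.0, 239.0], 0.82, [503.0, 80.0]), ([232.0, 268.0], 0.7, [401.0, -103.0]), ([264.0, 309.0], 0.48, [370.0, -255.0])]
scene loupe [([262.0, 311.0], 0.64, [402.0, -238.0])]
scene canister [([152.0, 285.0], 0.69, [723.0, 75.0]), ([212.0, 297.0], 0.38, [530.0, -104.0])]
scene dish [([227.0, 227.0], 0.69, [379.0, 28.0])]
side collar [([220.0, 315.0], 0.92, [528.0, -124.0]), ([159.0, 440.0], 0.62, [383.0, -535.0])]
side collar_grip [([216.0, 316.0], 0.92, [528.0, -130.0]), ([158.0, 440.0], 0.68, [381.0, -530.0]), ([282.0, 263.0], 0.44, [502.0, 103.0])]
side holder [([284.0, 264.0], 0.95, [501.0, 100.0]), ([248.0, 346.0], 0.78, [409.0, -104.0]), ([230.0, 205.0], 0.61, [725.0, 81.0])]
side tube_rim [([272.0, 264.0], 0.72, [504.0, 92.0]), ([239.0, 350.0], 0.63, [404.0, -110.0]), ([217.0, 314.0], 0.56, [516.0, -106.0]), ([229.0, 208.0], 0.37, [696.0, 90.0]), ([218.0, 316.0], 0.25, [512.0, -107.0])]
side loupe [([222.0, 377.0], 0.56, [397.0, -224.0]), ([274.0, 259.0], 0.23, [530.0, 88.0])]
side canister [([228.0, 203.0], 0.76, [734.0, 80.0]), ([223.0, 315.0], 0.48, [522.0, -118.0])]
side dish [([289.0, 323.0], 0.67, [383.0, 25.0])]
wrist collar []
wrist collar_grip []
wrist holder []
wrist tube_rim []
wrist loupe []
wrist canister []
wrist dish []
```

```bash
python3 - <<'E'
import cv2,numpy as np
a=cv2.imread('pics/scene0.png')[130:350,190:450];b=cv2.imread('pics/side0.png')[130:330,180:480]
a=cv2.resize(a,(700,592),interpolation=cv2.INTER_CUBIC)
cv2.imwrite('pics/sc_crop.png',a)
cv2.imwrite('pics/sd_crop.png',cv2.resize(b,(800,533),interpolation=cv2.INTER_CUBIC))
E
```

```text
(no output)
```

View pics/sc_crop.png

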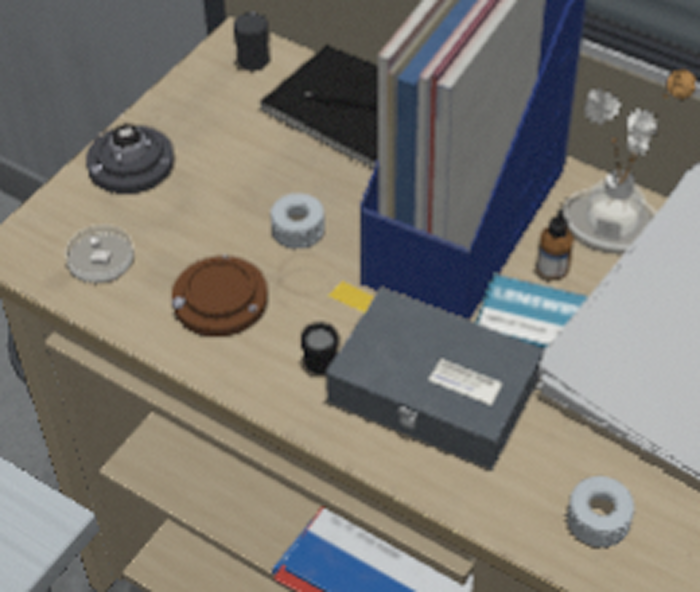

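View pics/sd_crop.png

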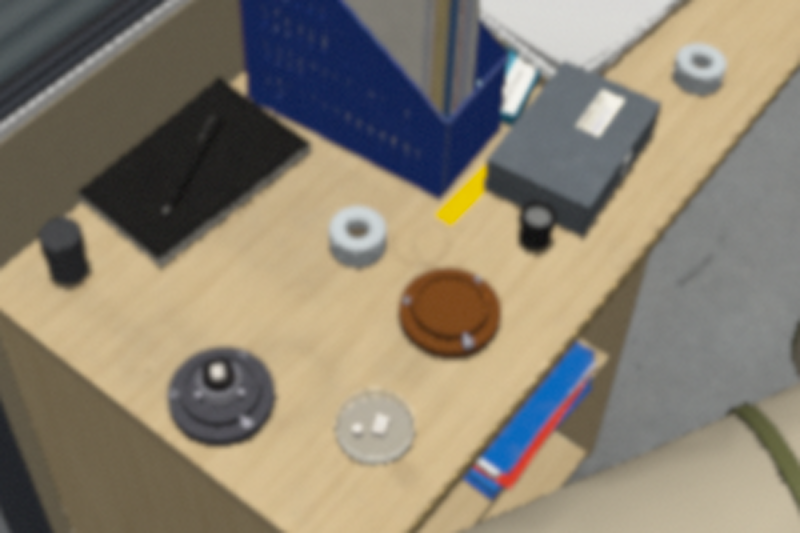

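The collar look-alikes are at scene (215,300) ≈ (527,-121), 540 mm from the base, and at (324,411) ≈ (378,-537), 657 mm away. The first is nearer, so that one is meant.

The holder look-alikes are the dark steel one at scene (186,236) ≈ (505,100), with tube, pins and specimen, and the brown disc at (237,271). The dark steel one fits the description. The crops confirm both choices. The tall blue file box stands close to the collar on its -y, +x side.

Next I move above the holder to look with the wrist camera.

>>> jog_arm(series="-1 -0.6 0 0 0 0 1;-1 -0.6 0 0 0 0 1;-1 -0.6 0 0 0 0 1;-1 -0.6 0 0 0 0 1;-1 -0.6 0 0 0 0 1;-1 -0.6 0 0 0 0 1;-1 -0.6 0 0 0 0 1;-1 -0.6 0 0 0 0 1;-1 -0.6 0 0 0 0 1;-1 -0.6 0 0 0 0 1;-1 -0.6 0 0 0 0 1;-1 -0.6 0 0 0 0 1")

```text
time_s: 2.7
eef_pos: [479.9, 103.7, 250.5]
ee_rot: [0.0, 0.202, 0.979, 0.0]
force: [0.3, 0.8, -0.2]
grip_width: 1.003
grip_force: 0.0
```

```bash
cat > b.py <<'E'
from h import *
import sys,pickle
s=sense();print(s['time_s'],s['eef_pos'],s['ee_rot'],s['joints'],s['force'])
c=capture('wrist');save(c,sys.argv[1]);pickle.dump(c,open(sys.argv[1]+'.pkl','wb'))
R=np.array(c['R']);print('cam',-R.T@np.array(c['t']).ravel(),R[2])
for l,z in(('collar',0),('collar_grip',10),('holder',0),('seat',20),('tube_rim',40),('pin_plane',31),('collar_keys',6)):
    print(l,[(np.round(m['point']).tolist(),round(m['confidence'],2),np.round(atz(c,m['point'],z)[:2],1).tolist()) for m in mark_of(l,c)])
E
python3 b.py w1
python3 - <<'E'
from h import *
c=capture('scene');d=capture('side')
for p in((234,324),(210,325)): print('scene',atz(c,p,0)[:2])
for p in((203,345),(167,272),(175,365)): print('side',atz(d,p,0)[:2])
E
```

```text
2.7 [479.93556976 103.6654763  250.46154828] [1.42098345e-04 2.01932229e-01 9.79399486e-01 4.55563874e-05] [-2.64234684e-02  2.37606514e-01  1.59647548e+00  4.10955365e-05
  1.30721486e+00 -1.19056971e+00] [ 0.34639936  0.79805955 -0.18285858]
cam [410.76175817 133.39867387 374.62755775] [ 0.26949911 -0.11708732 -0.95585605]
collar [([278.0, 166.0], 0.82, [527.0, -115.6]), ([349.0, 372.0], 0.3, [723.4, 77.2])]
collar_grip [([283.0, 156.0], 0.78, [525.6, -122.5])]
holder [([203.0, 320.0], 0.6, [514.4, 93.0])]
seat [([190.0, 104.0], 0.59, [405.8, -108.5]), ([281.0, 157.0], 0.25, [520.7, -113.5])]
tube_rim [([193.0, 94.0], 0.78, [404.8, -105.3]), ([208.0, 320.0], 0.6, [508.6, 94.5])]
pin_plane [([191.0, 97.0], 0.81, [403.9, -107.6])]
collar_keys [([280.0, 160.0], 0.96, [525.4, -119.7])]
scene [ 500.85805057 -214.0205937 ]
scene [ 577.9488017  -167.98431351]
side [ 500.9640345  -221.32103524]
side [ 745.54039246 -196.80255371]
side [ 518.85304061 -341.29403131]
```

>>> jog_arm(series="-0.24 -0.45 0.1 0 0 0 1;-0.24 -0.45 0.1 0 0 0 1;-0.24 -0.45 0.1 0 0 0 1;-0.24 -0.45 0.1 0 0 0 1;-0.24 -0.45 0.1 0 0 0 1;-0.24 -0.45 0.1 0 0 0 1")

```text
time_s: 3.95
eef_pos: [497.1, -99.1, 210.6]
ee_rot: [0.0, 0.202, 0.979, 0.0]
force: [-0.7, 1.2, -0.3]
grip_width: 0.996
grip_force: 0.0
```

```bash
python3 b.py w2; python3 - <<'E'
from h import *
import pickle
a=pickle.load(open('w1.pkl','rb'));b=pickle.load(open('w2.pkl','rb'))
c=capture('wrist');m=mark_of('collar_keys',c)[0]['point']
print(tri((a,(280,160)),(c,m)))
i=cv2.cvtColor(c['img'],cv2.COLOR_RGB2BGR)
r=regions_of('collar',c)[0];ys,xs=np.where(r['region']);print(ys.min(),ys.max(),xs.min(),xs.max(),r['confidence'])
y0,x0=max(ys.min()-40,0),max(xs.min()-40,0)
print(y0,x0);k=i[y0:ys.max()+40,x0:xs.max()+40];cv2.imwrite('pics/col.png',cv2.resize(k,None,fx=3,fy=3,interpolation=cv2.INTER_CUBIC)[:600,:800])
E
```

```text
3.95 [497.07211973 -99.09459278 210.63138269] [1.73663153e-04 2.01876103e-01 9.79411045e-01 1.19733641e-04] [-4.28443338e-01  3.08018911e-01  1.61187450e+00  3.30966060e-04
  1.22141417e+00 -1.59280674e+00] [-0.66153607  1.21374083 -0.336307  ]
cam [427.88414307 -69.38366159 334.81439722] [ 0.26967981 -0.11695572 -0.9558212 ]
collar [([214.0, 311.0], 0.64, [528.2, -118.4])]
collar_grip [([216.0, 308.0], 0.88, [525.2, -120.8])]
holder [([112.0, 516.0], 0.67, [512.0, 96.3]), ([92.0, 270.0], 0.57, [404.8, -105.5])]
seat [([96.0, 266.0], 0.82, [407.6, -108.8]), ([213.0, 311.0], 0.65, [520.8, -115.2])]
tube_rim [([94.0, 263.0], 0.7, [406.8, -107.5]), ([303.0, 547.0], 0.52, [690.1, 60.9]), ([116.0, 531.0], 0.46, [510.0, 87.5])]
pin_plane [([91.0, 264.0], 0.93, [403.7, -107.0])]
collar_keys [([212.0, 310.0], 0.68, [523.3, -117.7])]
(array([ 525.89913606, -119.6420316 ,    5.46760725]), [np.float64(0.5395063002903502), np.float64(0.5395063002904167)])Traceback (most recent call last):
  File "<stdin>", line 7, in <module>
IndexError: list index out of range
```

```bash
cat > ov.py <<'E'
from h import *
def overlay(c,circs,name,box,f=4):
    i=cv2.cvtColor(c['img'],cv2.COLOR_RGB2BGR);y0,y1,x0,x1=box
    k=cv2.resize(i[y0:y1,x0:x1],None,fx=f,fy=f,interpolation=cv2.INTER_CUBIC)
    for x,y,z,r in circs:
        a=np.linspace(0,2*np.pi,60);P=np.c_[x+r*np.cos(a),y+r*np.sin(a),z+0*a]
        p=proj(c,P);p=((p-[x0,y0]+.5)*f).astype(int)
        for q in p: cv2.circle(k,tuple(map(int,q)),1,(0,0,255),-1)
    cv2.imwrite('pics/'+name+'.png',k)
E
python3 - <<'E'
from ov import *
import pickle
c=pickle.load(open('w2.pkl','rb'));x,y=525.5,-119.5
overlay(c,[(x,y,0,28),(x,y,28,28),(x,y,28,11)],'colov',(140,280,220,400))
E
```

```text
(no output)
```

View pics/colov.png

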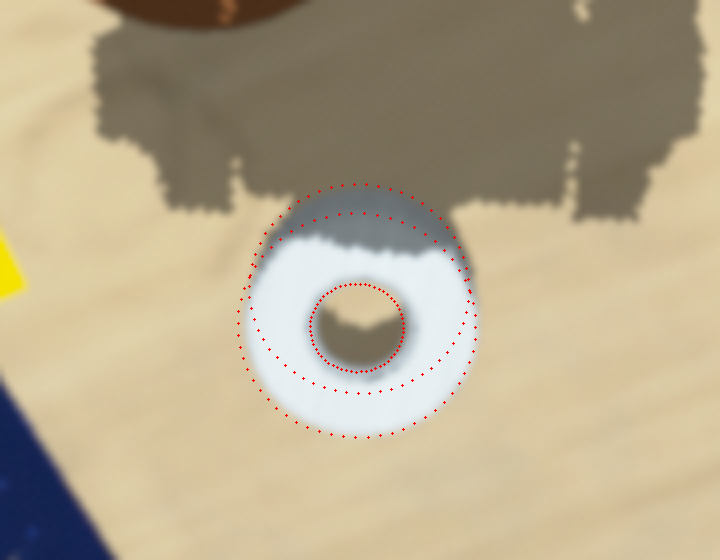

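Pixel check: the red model circles match the collar to within 1 mm. The true centre is about 0.7 mm further along tool y, so I take (526.1,-119.0). Now I descend and grip.

>>> jog_arm(series="-0.086 -0.017 0.1 0 0 0 1;-0.086 -0.017 0.2 0 0 0 1;-0.086 -0.017 0.3 0 0 0 1;-0.086 -0.017 0.38 0 0 0 1;-0.086 -0.017 0.43 0 0 0 1;-0.086 -0.017 0.454 0 0 0 1;-0.086 -0.017 0.454 0 0 0 1;-0.086 -0.017 0.454 0 0 0 1;-0.086 -0.017 0.454 0 0 0 1")

```text
time_s: 5.62
eef_pos: [526.2, -120.4, 29.5]
ee_rot: [0.001, 0.202, 0.979, -0.0]
force: [-0.2, -0.5, 0.8]
grip_width: 0.998
grip_force: 0.0
```

>>> jog_arm(series="0 0 0 0 0 0 0.3;0 0 0 0 0 0 0.1;0 0 0 0 0 0 -0.2;0 0 0 0 0 0 -0.2;0 0 0 0 0 0 -0.2;0 0 0 0 0 0 -0.2;0 0 0 0 0 0 -0.2", grip_force=50)

```text
time_s: 6.5
eef_pos: [526.1, -120.3, 29.5]
ee_rot: [0.0, 0.202, 0.979, -0.0]
force: [-3.2, 0.5, 7.6]
grip_width: 0.63
grip_force: 52.8
```

```bash
python3 - <<'E'
from h import *
s=sense();print(s['time_s'],s['eef_pos'],s['ee_rot'],s['grip_width'],s['grip_force'],s['force'])
c=capture('side');save(c,'grip');i=cv2.imread('pics/grip.png')
x,y=proj(c,[[526,-119,20]])[0].astype(int)
cv2.imwrite('pics/gripc.png',cv2.resize(i[y-50:y+40,x-60:x+60],None,fx=6,fy=6,interpolation=cv2.INTER_CUBIC))
E
```

```text
6.5 [ 526.06438367 -120.27262187   29.46093831] [ 2.97170364e-04  2.02460759e-01  9.79290327e-01 -9.01090562e-05] 0.6303343282992563 52.783099472108006 [-3.23930189  0.47872899  7.58805766]
```

View pics/gripc.png

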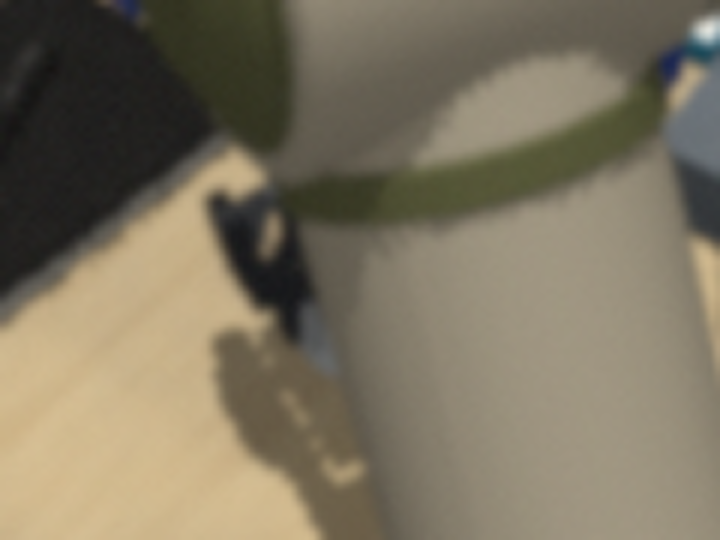

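The side camera shows the finger closed on the collar, but the arm hides most of the view. I lift to a clear height and work out the holder's centre.

>>> jog_arm(series="0 0 -0.05 0 0 0 -0.2;0 0 -0.12 0 0 0 -0.2;0 0 -0.2 0 0 0 -0.2;0 0 -0.3 0 0 0 -0.2;0.13 0.22 -0.4 0 0 0 -0.2;0.24 0.42 -0.4 0 0 0 -0.2;0.24 0.42 -0.4 0 0 0 -0.2;0.24 0.42 -0.4 0 0 0 -0.2;0.24 0.42 -0.4 0 0 0 -0.2;0.24 0.42 -0.4 0 0 0 -0.2")

```text
time_s: 7.8
eef_pos: [504.5, 70.9, 188.4]
ee_rot: [-0.0, 0.203, 0.979, -0.0]
force: [0.2, 0.1, -1.1]
grip_width: 0.631
grip_force: 53.3
```

```bash
python3 b.py w3; python3 - <<'E'
from ov import *
import pickle
a=pickle.load(open('w1.pkl','rb'));c=pickle.load(open('w3.pkl','rb'))
x,y=509,94.5
C=[(x,y,0,48),(x,y,14,48),(x,y,24,36),(x,y,24,30.5),(x,y,40,19),(x,y,47,15)]
for k,n in((a,'h1'),(c,'h3')):
    u,v=proj(k,[[x,y,20]])[0].astype(int);print(n,u,v)
    overlay(k,C,n,(max(v-70,0),v+70,u-90,u+90))
E
```

```text
7.8 [504.51686464  70.88932248 188.37901889] [-2.28146028e-04  2.03194830e-01  9.79138285e-01 -1.66428459e-04] [-9.05774752e-02  3.37318028e-01  1.63368330e+00 -3.02626185e-04
  1.17108255e+00 -1.25201650e+00] [ 0.2033468   0.12242886 -1.13201598]
cam [435.51907966 100.83808915 312.60484618] [ 0.26846818 -0.11802657 -0.95603063]
collar [([260.0, 314.0], 0.92, [573.2, 38.3])]
collar_grip [([271.0, 317.0], 0.9, [580.9, 37.4]), ([189.0, 346.0], 0.37, [516.5, 94.5])]
holder [([163.0, 94.0], 0.78, [404.8, -106.7])]
seat []
tube_rim [([266.0, 318.0], 0.58, [562.3, 46.4])]
pin_plane [([168.0, 69.0], 0.81, [403.1, -106.8])]
collar_keys [([267.0, 316.0], 0.79, [578.3, 37.6])]
h1 319 203
h3 343 184
```

View pics/h1.png

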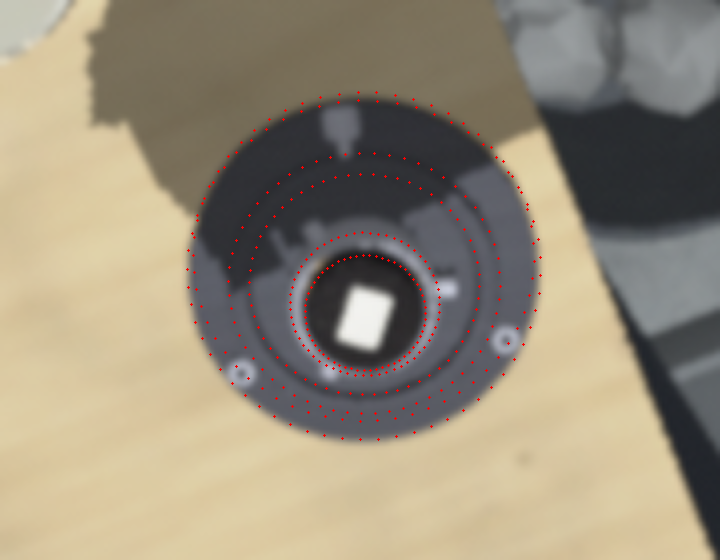

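View pics/h3.png

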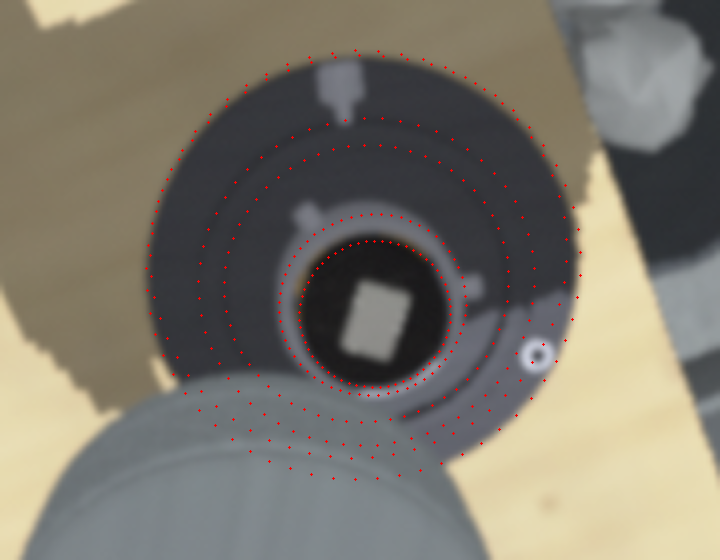

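Picture note: in both wrist views the model circles at (509,94.5) match the foot, tube rim and specimen to within about 0.5 mm. Three pins show round the tube. In h3 the held collar is at the lower left, so I check where it sits relative to the TCP.

```bash
python3 - <<'E'
from ov import *
import pickle
c=pickle.load(open('w3.pkl','rb'))
x,y,z=504.5,70.9,188.4-29.4
overlay(c,[(x,y,z,28),(x,y,z+28,28),(x,y,z+28,11)],'c3',(190,340,220,420),4)
E
```

```text
(no output)
```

View pics/c3.png

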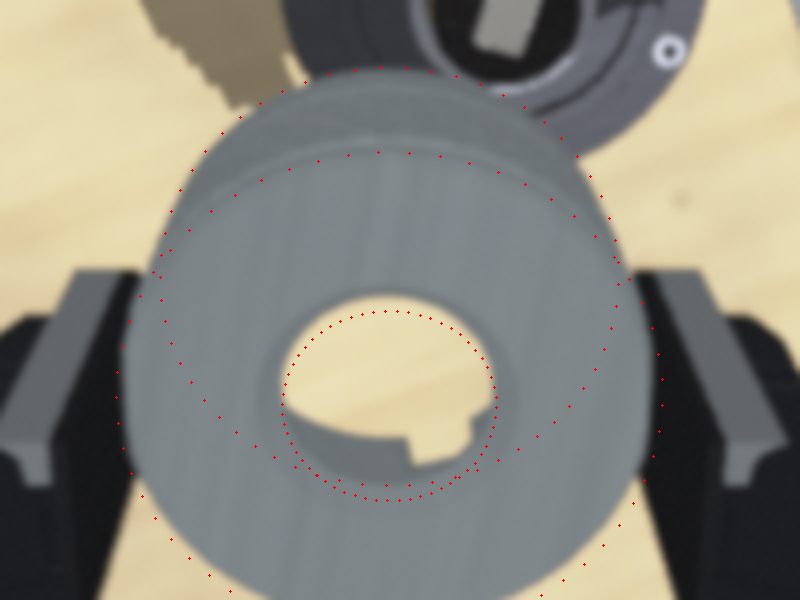

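Through the window a keyway shows in the bore at zoomed (440,452), and the pins show in h1 and h3. So I can work out both angles.

```bash
python3 - <<'E'
from h import *
import pickle
a=pickle.load(open('w1.pkl','rb'));c=pickle.load(open('w3.pkl','rb'))
def pol(k,p,o,z):
    v=atz(k,p,z)[:2]-o;return np.round([np.hypot(*v),np.degrees(np.arctan2(v[1],v[0]))%120],1)
px=lambda u,v,x0,y0:(y0+v/4-.5,x0+u/4-.5)
H=np.array([509,94.5])
for u,v in((450,288),(328,375),(312,228)): print('h1',pol(a,px(u,v,229,133),H,28.5))
for u,v in((474,287),(306,214)): print('h3',pol(c,px(u,v,253,114),H,28.5))
K=np.array([504.5,70.9])+.5*np.array([-.918,.395])
for z in(158,159):
  for u,v in((413,465),(470,443),(440,455),(408,438),(472,418)): print('key',z,pol(c,px(u,v,220,190),K,z))
s=sense();e=np.array(s['eef_pos']);X=np.array([-.9175,.3979]);Y=np.array([.3979,.9175])
d=H-e[:2]-.5*X;print('tool shift',d@X/400,d@Y/400,s['joints'])
E
```

```text
h1 [22.3 69.6]
h1 [25.1 73.8]
h1 [22.1 74.9]
h3 [22.3 69.9]
h3 [21.5 74.7]
key 158 [ 26.3 103.1]
key 158 [25.1  0.7]
key 158 [ 25.5 111.2]
key 158 [ 22.3 102.6]
key 158 [21.9  5. ]
key 159 [ 25.6 103.2]
key 159 [24.5  1.1]
key 159 [ 24.8 111.5]
key 159 [ 21.7 102.7]
key 159 [21.4  5.6]
tool shift 0.010779556595598984 0.05664871903529111 [-8.88826685e-02  3.36839184e-01  1.63360750e+00 -5.43721728e-05
  1.17125177e+00 -1.25140656e+00]
```

The pins are at about 72.5° mod 120 and the keyways at about 113°. A turn of about +40° about tool z lines them up. I go over the tube with +32° first.

>>> jog_arm(series="0.011 0.057 0.05 0 0 0.1 -0.2;0.011 0.057 0.1 0 0 0.2 -0.2;0.011 0.057 0.15 0 0 0.3 -0.2;0.011 0.057 0.2 0 0 0.36 -0.2;0.011 0.057 0.24 0 0 0.36 -0.2;0.011 0.057 0.265 0 0 0.36 -0.2;0.011 0.057 0.265 0 0 0.36 -0.2;0.011 0.057 0.265 0 0 0.36 -0.2")

```text
time_s: 9.2
eef_pos: [509.7, 94.8, 83.3]
ee_rot: [0.0, 0.467, 0.884, 0.0]
force: [-0.2, 0.0, -1.1]
grip_width: 0.63
grip_force: 53.3
```

```bash
cat > st.py <<'E'
from h import *
from scipy.spatial.transform import Rotation as Ro
s=sense();e=np.array(s['eef_pos']);q=np.array(s['ee_rot']);M=Ro.from_quat(q[[1,2,3,0]]).as_matrix()
print(s['time_s'],np.round(e,2),'collar z',round(e[2]-29.4,2),'F',np.round(s['force'],1),'T',np.round(s['wrist_torque'],2),s['grip_width'],s['grip_force'],'j6',s['joints'][5])
print('axes',np.round(M,3).tolist())
d=np.array([509,94.5,0])-e-.5*M[:,0];print('lateral tool shift',np.round((M.T@d)[:2]/400,4))
E
python3 st.py
```

```text
9.2 [509.74  94.76  83.26] collar z 53.86 F [-0.2  0.  -1.1] T [0.04 0.01 0.01] 0.6299761273318883 53.29528815656886 j6 -0.6404749108502188
axes [[-0.563, 0.826, 0.001], [0.826, 0.563, -0.0], [-0.001, 0.001, -1.0]]
lateral tool shift [-0.0006 -0.0021]
```

>>> jog_arm(series="-0.0005 -0.002 0.01 0 0 0 -0.2;-0.0005 -0.002 0.02 0 0 0 -0.2;-0.0005 -0.002 0.03 0 0 0 -0.2;-0.0005 -0.002 0.04 0 0 0 -0.2;-0.0005 -0.002 0.048 0 0 0 -0.2;-0.0005 -0.002 0.052 0 0 0 -0.2;-0.0005 -0.002 0.052 0 0 0 -0.2;-0.0005 -0.002 0.052 0 0 0 -0.2")

```text
time_s: 10.2
eef_pos: [509.1, 94.1, 61.9]
ee_rot: [0.0, 0.468, 0.884, 0.0]
force: [2.8, -0.1, -2.9]
grip_width: 0.632
grip_force: 53.1
```

```bash
python3 st.py
```

```text
10.2 [509.06  94.1   61.93] collar z 32.53 F [ 2.8 -0.1 -2.9] T [-0.02 -0.57 -0.01] 0.6322756301407875 53.128721265875356 j6 -0.6412237897047699
axes [[-0.563, 0.827, 0.001], [0.827, 0.563, -0.0], [-0.0, 0.0, -1.0]]
lateral tool shift [-0.0003  0.0004]
```

>>> jog_arm(series="-0.0007 0.001 0.003 0 0 0 -0.2;-0.0007 0.001 0.006 0 0 0 -0.2;-0.0007 0.001 0.006 0 0 0 -0.2;-0.0007 0.001 0.006 0 0 0 -0.2")

```text
time_s: 10.7
eef_pos: [509.4, 94.1, 59.8]
ee_rot: [0.0, 0.468, 0.884, 0.0]
force: [-0.1, -0.4, 4.4]
grip_width: 0.633
grip_force: 53.8
```

```bash
python3 st.py
```

```text
10.7 [509.4   94.11  59.75] collar z 30.35 F [-0.1 -0.4  4.4] T [-0.05  0.   -0.01] 0.633327016325652 53.81509526894661 j6 -0.6411724868172162
axes [[-0.563, 0.827, 0.0], [0.827, 0.563, -0.0], [-0.0, 0.0, -1.0]]
lateral tool shift [ 0.0002 -0.0003]
```

It rests on the pins and the lateral force is near zero. Now I press lightly and turn.

>>> jog_arm(series="0 0 0.004 0 0 0.01 -0.2;0 0 0.006 0 0 0.025 -0.2;0 0 0.006 0 0 0.04 -0.2;0 0 0.006 0 0 0.055 -0.2;0 0 0.006 0 0 0.07 -0.2;0 0 0.006 0 0 0.085 -0.2;0 0 0.006 0 0 0.1 -0.2;0 0 0.006 0 0 0.1 -0.2;0 0 0.006 0 0 0.1 -0.2")

```text
time_s: 11.82
eef_pos: [509.2, 94.2, 57.1]
ee_rot: [-0.0, 0.536, 0.845, -0.0]
force: [1.3, 0.8, -1.3]
grip_width: 0.628
grip_force: 53.3
```

```bash
python3 st.py
```

```text
11.825 [509.24  94.17  57.08] collar z 27.68 F [ 1.3  0.8 -1.3] T [ 0.06 -0.23  0.01] 0.6284242761302152 53.29659321332656 j6 -0.4842709568365025
axes [[-0.426, 0.904, -0.0], [0.904, 0.426, 0.0], [0.0, -0.0, -1.0]]
lateral tool shift [-0.0003 -0.0002]
```

It dropped at about +41°. Now I push it home in stages.

>>> jog_arm(series="-0.0003 0 0.004 0 0 0 -0.2;-0.0003 0 0.008 0 0 0 -0.2;-0.0003 0 0.012 0 0 0 -0.2;-0.0003 0 0.016 0 0 0 -0.2;-0.0003 0 0.019 0 0 0 -0.2;-0.0003 0 0.019 0 0 0 -0.2;-0.0003 0 0.019 0 0 0 -0.2", grip_force=70)

```text
time_s: 12.7
eef_pos: [509.4, 94.0, 49.8]
ee_rot: [0.0, 0.536, 0.845, -0.0]
force: [-1.3, -0.4, 6.4]
grip_width: 0.619
grip_force: 77.1
```

```bash
python3 st.py
```

```text
12.7 [509.36  94.02  49.78] collar z 20.38 F [-1.3 -0.4  6.4] T [-0.08  0.37 -0.02] 0.6192578592863789 77.11498763324926 j6 -0.48432366862359494
axes [[-0.426, 0.905, 0.0], [0.905, 0.426, -0.0], [-0.0, 0.0, -1.0]]
lateral tool shift [ 0.0002 -0.0003]
```

>>> jog_arm(series="0 0 0.002 0 0 0 -0.2;0 0 0.004 0 0 0 -0.2;0 0 0.004 0 0 0 -0.2;0 0 0.004 0 0 0 -0.2")

```text
time_s: 13.2
eef_pos: [509.4, 94.1, 49.6]
ee_rot: [0.0, 0.535, 0.845, -0.0]
force: [-8.5, -0.9, 23.9]
grip_width: 0.622
grip_force: 79.0
```

```bash
python3 st.py
```

```text
13.2 [509.39  94.06  49.59] collar z 20.19 F [-8.5 -0.9 23.9] T [-0.2   1.57 -0.07] 0.6224000280509495 78.9713916607434 j6 -0.4842772975003751
axes [[-0.427, 0.904, 0.0], [0.904, 0.427, -0.0], [-0.0, 0.0, -1.0]]
lateral tool shift [ 0.0002 -0.0004]
```

The collar is at its stop. The force was 7.5 N at the spring's end and then rose stiffly. I relieve the side load by about 0.6 mm and recheck.

>>> jog_arm(series="0.0005 -0.0012 0 0 0 0 -0.2;0.0005 -0.0012 0 0 0 0 -0.2;0.0005 -0.0012 0 0 0 0 -0.2;0.0005 -0.0012 0 0 0 0 -0.2")

```text
time_s: 13.7
eef_pos: [509.4, 94.0, 49.6]
ee_rot: [0.001, 0.535, 0.845, 0.0]
force: [-6.3, -0.2, 19.3]
grip_width: 0.62
grip_force: 78.7
```

```bash
python3 st.py; python3 - <<'E'
from ov import *
c=capture('wrist');x,y=509.2,94.2
overlay(c,[(x,y,0,48),(x,y,24,36),(x,y,20,28),(x,y,48,28),(x,y,48,11)],'home',(160,310,220,420),4)
E
```

```text
13.7 [509.36  94.02  49.6 ] collar z 20.2 F [-6.3 -0.2 19.3] T [-0.17  1.15  0.  ] 0.6197431528753525 78.71429991500918 j6 -0.48438015629271697
axes [[-0.427, 0.904, 0.002], [0.904, 0.427, -0.0], [-0.001, 0.001, -1.0]]
lateral tool shift [ 0.0003 -0.0005]
```

View pics/home.png

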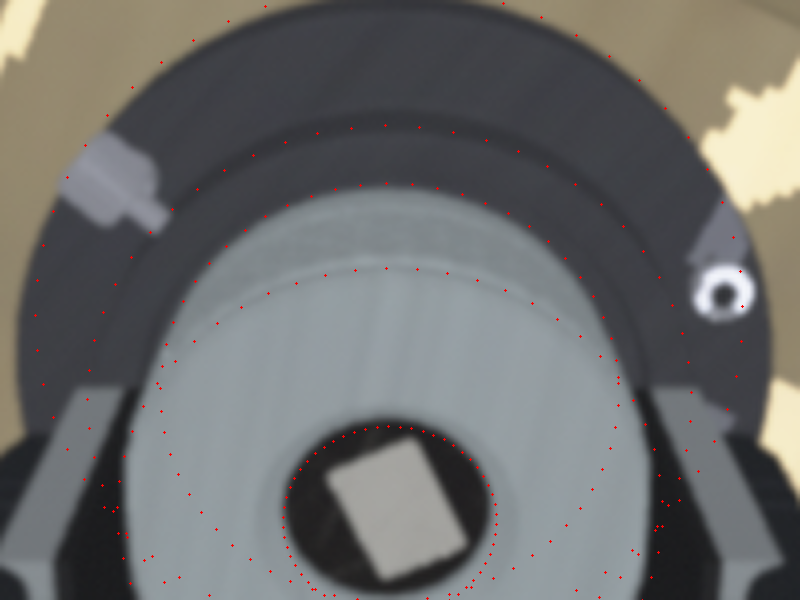

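The picture shows the collar seated in the recess, with its lower edge on the model circle at zoomed row 185. The specimen lies flat under the window at (400,510). The collar is held at 79 N and pushed down with about 20 N.

```bash
python3 -c "
from rig import *
print(finish_job())"
```

```text
the job is handed in; nothing more can be done
None
```

The collar is over the pins and at its stop on the seat. I handed the job in still gripping it at about 79 N and pushing down with about 20 N; the hand-in returned no verdict.

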